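Lay the soaps out to dry and peg the tumbler

ROBOT

A 6-joint arm with a two-finger parallel gripper is mounted at the origin on the work surface. World frame = base frame: x ahead of the robot, y to its left, z up, the work surface at z = 0. Lengths are in m, angles in rad, forces in N, time in s.
With the tool pointing down it reaches from about 0.35 to 0.975 m from the base axis. Payload 4.9 kg.
Tool frame: the origin (TCP) lies between the finger pads; the fingertips stand 14 mm ahead of it and the grasp point (between the pads) lies 5 mm behind it (manip.tcp_to_tips is the distance from the TCP to the fingertips, in m); z points along the fingers, y is the line along which they close (so a half turn about z gives the same grasp; the last joint's range is limited). The gripper opens to 85 mm and grips with 20 to 120 N. Pads are 22 mm wide; open, the fingers measure 114 mm over their backs; the gripper's body (76 mm by 85 mm) begins 54 mm behind the grasp point. The pads swing forward as they close: fully open they stand 13 mm farther back than shut.
Start: joints at [-1.353, 0.053, 1.613, -0, 1.476, -0.119], TCP at [0.207, -0.59, 0.22] pointing down, gripper open.
Joint ranges: [-3.01, 3.01], [-1.01, 2.22], [0.06, 2.58], [-1.02, 4.17], [0.09, 2.62], [-3.14, 3.14]. Speed limits (rad/s): [2.57, 2.57, 3.14, 3.14, 3.14, 3.14].

INTERFACE

Orientations are given as a unit quaternion [w, x, y, z].
In Python, from plant import manip gives the robot as it stands.
- The arm moves only by the tool servo_tool, never from a script. Its argument "moves" is a list that holds one entry, the list of rows, each a list of 7 numbers: the shift along the tool's x, y, z in mm, then the turn, a rotation vector about the tool's x, y, z in degrees, then the finger opening in mm, from 0 to 85.4. In form: [[[x, y, z, ax, ay, az, fingers], ...]]. A call has 1 to 12 rows; each row shifts and turns the commanded pose from where the row before left it, along the tool's axes as they then stand; what a row does not reach is not made up. A row lasts 1/8 s, in which the tool goes at most 62.5 mm and 10.7 degrees, less where a joint would pass 70% of its speed; a pose out of reach is approached as far as the arm can. A call with a gripper value outside its range is refused whole. The fingers move at their own pace and stop on an object; the grip force is fixed at half the most. Time passes only in rows, so rows that do not move let the fingers close. It gives the time, the measured TCP pose, the force, the opening and the grip force at its end, in the units of the state.
- manip.state(): the state, without advancing time (a new reading comes with each control period).
- manip.grab_frame(name): name is "scene" or "top" or "wrist"; returns a dict with "image" (400x640x3 uint8, blue, green, red), "mtx" (3x3 intrinsics, pixels), "eye" and "rotation" of the camera in the world. Camera axes: x right, y down, z forward; pixel columns grow to the right and rows downward; lengths in m; the calibration is good to about 2 mm. A picture is of the moment at which its call begins. There is no depth.
- manip.job_done(): hands the job in; it is judged then, once.
The state is a dict: "time": time; "joint_pos": joint angles; "joint_vel": joint speeds; "joint_efforts": joint torques, N m; "tool_pos": TCP position; "tool_rot": TCP orientation; "contact_force": force on the tool from outside, world axes, zero at the start; "ft_torque": the same for the moment, N m; "gripper_width": opening from 0.0 (shut) to 1.0 (fully open); "grasp_force": force on a finger pad.
Only numpy, scipy, OpenCV 4.12 (cv2) and the standard library are available. Lean on these libraries where they do the work, as an engineer would, in place of code of your own. Each camera call takes 0.05 s, during which the arm holds its last target. There are 200 camera calls.

TASK

The soaps have been tipped out of the eight-sided steel tumbler in a heap on the slatted pine tray. Spread all five evenly over the whole tray to dry: lying flat in a single layer, at least one in every quarter of the tray, with a clear gap of about 30 mm or more between any two. Take the tumbler that lies beside them and leave it upside down over the upright peg of the drying stand, its rim resting on the board, and leave the other things where they are.

Things in the scene. Friction and masses are not known exactly. Their poses are not given: they have to be found in the camera images.
- tray: low slatted pine tray, fixed, 216 mm (its x) by 344 mm (its y) outside, 200 by 328 mm inside. Origin at the centre of its underside, z up. The floor is 11 slats along x, 18 mm wide with 13 mm gaps (31 mm pitch along y), tops 20 mm above the origin; the sides are 8 mm thick and 32 mm tall, so 12 mm above the slats. The quarters are divided by its x and y axes.
- soap1: one of five equal chunky round soaps, 44 mm across and 28 mm high with rounded edges, 50 g, cream. At the start all five lie flat in one heap, three on the slats nearly touching and two on top of those. Origin at the middle of the soap; z is its round axis (14 mm from the middle to either flat face).
- soap2: one of five equal chunky round soaps, 44 mm across and 28 mm high with rounded edges, 50 g, cream. At the start all five lie flat in one heap, three on the slats nearly touching and two on top of those. Origin at the middle of the soap; z is its round axis (14 mm from the middle to either flat face).
- soap3: one of five equal chunky round soaps, 44 mm across and 28 mm high with rounded edges, 50 g, cream. At the start all five lie flat in one heap, three on the slats nearly touching and two on top of those. Origin at the middle of the soap; z is its round axis (14 mm from the middle to either flat face).
- soap4: one of five equal chunky round soaps, 44 mm across and 28 mm high with rounded edges, 50 g, cream. At the start all five lie flat in one heap, three on the slats nearly touching and two on top of those. Origin at the middle of the soap; z is its round axis (14 mm from the middle to either flat face).
- soap5: one of five equal chunky round soaps, 44 mm across and 28 mm high with rounded edges, 50 g, cream. At the start all five lie flat in one heap, three on the slats nearly touching and two on top of those. Origin at the middle of the soap; z is its round axis (14 mm from the middle to either flat face).
- tumbler: straight eight-sided steel tumbler, 60 mm across flats (65 over corners), 90 mm long, wall 3 mm, bottom 4 mm, 120 g. Origin on its axis halfway along; its x axis points out of the mouth. It starts lying on a flat on the slats beside the heap, axis 50 mm above the table, mouth to the left towards the heap (roughly the tray's +y), a flat upright on either side.
- tumbler_mouth (a point): centre of the tumbler's mouth, in the plane of the rim, 45 mm along x from the tumbler's origin.
- stand: drying stand, fixed: square pine board 120 by 120 mm, 14 mm thick, with one upright round peg 18 mm in diameter in its middle. Origin at the centre of the underside, z up.
- peg_tip (a point): top of the drying peg, 66 mm above the top of the board (80 mm above the table).
- jar: bystander: white ceramic jar with screw lid, 72 mm across, 88 mm tall; origin under its centre.
- stopper: bystander: green silicone drain stopper, 60 mm across, with a bent steel lever out to 54 mm along its x, 46 mm tall; origin under its centre.
- spout_cover: bystander: steel tub spout cover, a channel 130 (x) by 56 (y) by 50 mm; origin under its centre.
- nail_brush: bystander: wooden nail brush, bristles down, 90 (x) by 42 (y) by 33 mm; origin under its centre.
- bowls: bystander: two nested white plastic wash bowls, 254 mm across, 100 mm tall, standing in the big pine crate (340 by 300 by 150 mm); origin under their centre.
- shampoo: bystander: white bottle, 60 mm across, 190 mm tall; origin under its centre.
Not all that is in view belongs to the job. Leave any pink or red look-alike of the tumbler alone.

How it is judged:
At the end, for the whole second after the job is handed in: All soaps lie flat on the slats in one layer, middles over 68 mm apart, at least one soap middle in each quarter of the tray (5 mm or more inside); tumbler mouth down within 0.14 rad over the peg (axis within 22 mm), rim on the board (within 6 mm); all at rest (z of soap1 in the frame of tray between 0.028 and 0.039 m and linear speed of each of soap1, soap2, soap3, soap4, soap5, tumbler below 0.02 m/s and z of soap2 in the frame of tray between 0.028 and 0.039 m and z of soap3 in the frame of tray between 0.028 and 0.039 m and z of soap4 in the frame of tray between 0.028 and 0.039 m and z of soap5 in the frame of tray between 0.028 and 0.039 m and horizontal distance between soap1 and soap2 above 0.068 m and horizontal distance between each of soap1, soap2 and soap3 above 0.068 m and horizontal distance between each of soap1, soap2, soap3 and soap4 above 0.068 m and horizontal distance between each of soap1, soap2, soap3, soap4 and soap5 above 0.068 m and ((x of soap1 in the frame of tray below -0.005 m and y of soap1 in the frame of tray below -0.005 m) or (x of soap2 in the frame of tray below -0.005 m and y of soap2 in the frame of tray below -0.005 m) or (x of soap3 in the frame of tray below -0.005 m and y of soap3 in the frame of tray below -0.005 m) or (x of soap4 in the frame of tray below -0.005 m and y of soap4 in the frame of tray below -0.005 m) or (x of soap5 in the frame of tray below -0.005 m and y of soap5 in the frame of tray below -0.005 m)) and ((x of soap1 in the frame of tray below -0.005 m and y of soap1 in the frame of tray above 0.005 m) or (x of soap2 in the frame of tray below -0.005 m and y of soap2 in the frame of tray above 0.005 m) or (x of soap3 in the frame of tray below -0.005 m and y of soap3 in the frame of tray above 0.005 m) or (x of soap4 in the frame of tray below -0.005 m and y of soap4 in the frame of tray above 0.005 m) or (x of soap5 in the frame of tray below -0.005 m and y of soap5 in the frame of tray above 0.005 m)) and ((x of soap1 in the frame of tray above 0.005 m and y of soap1 in the frame of tray below -0.005 m) or (x of soap2 in the frame of tray above 0.005 m and y of soap2 in the frame of tray below -0.005 m) or (x of soap3 in the frame of tray above 0.005 m and y of soap3 in the frame of tray below -0.005 m) or (x of soap4 in the frame of tray above 0.005 m and y of soap4 in the frame of tray below -0.005 m) or (x of soap5 in the frame of tray above 0.005 m and y of soap5 in the frame of tray below -0.005 m)) and ((x of soap1 in the frame of tray above 0.005 m and y of soap1 in the frame of tray above 0.005 m) or (x of soap2 in the frame of tray above 0.005 m and y of soap2 in the frame of tray above 0.005 m) or (x of soap3 in the frame of tray above 0.005 m and y of soap3 in the frame of tray above 0.005 m) or (x of soap4 in the frame of tray above 0.005 m and y of soap4 in the frame of tray above 0.005 m) or (x of soap5 in the frame of tray above 0.005 m and y of soap5 in the frame of tray above 0.005 m)) and angle between tumbler's own x axis and vertical above 3 rad and horizontal distance between tumbler and peg_tip below 0.022 m and z of tumbler_mouth in the frame of stand between 0.008 and 0.02 m); the robot touches nothing.
It fails at once if a bystander is moved by more than 30 mm (distance of any of jar, stopper, spout_cover, nail_brush, bowls, shampoo from where it was at the start of the episode above 0.03 m).
It also fails if it takes over 64 s, if anything falls off the work surface, if the arm or the gripper's body presses on something with over 40 N, if the wrist force passes 120 N, or if a joint passes its speed limit or range.

## Working session

There is one attempt and no reset: what is moved stays moved. The work goes in short steps, Python scripts to look and compute and a tool call to move; the robot and the scene stay as the last step left them, time stands still between calls to the robot, and variables do not carry over. Pictures are saved under pics/ and viewed, at most 10 in all, crops included, and the job is handed in when it is done.

Besides the shell and the picture viewer there is one more tool, called after "Emit:" by a JSON object that holds its "name" and its "arguments". servo_tool: Moves the arm, as the interface text tells. Its arguments: {"type":"object","properties":{"moves":{"type":"array"}},"required":["moves"]}

```bash
mkdir -p pics; ls; cat > h.py <<'E'
import numpy as np, cv2
from scipy.spatial.transform import Rotation as R
from plant import manip
def grab(n,save=None):
    f=manip.grab_frame(n)
    if save: cv2.imwrite('pics/'+save,f['image'])
    return f
def ray(f,px,z):
    d=f['rotation']@np.linalg.inv(f['mtx'])@np.array([px[0],px[1],1.]); e=np.array(f['eye'])
    return e+d*(z-e[2])/d[2]
def proj(f,p):
    c=np.array(f['rotation']).T@(np.array(p)-np.array(f['eye'])); q=np.array(f['mtx'])@c; return q[:2]/q[2]
def rel(target,s=None):
    "tool-frame shift in mm to a world target"
    s=s or manip.state(); q=s['tool_rot']
    return R.from_quat([q[1],q[2],q[3],q[0]]).inv().apply(np.array(target)-s['tool_pos'])*1000
E
python3 - <<'E'
from h import *
for n in ['scene','top']:
    f=grab(n,n+'0.png'); print(n,f['eye'],f['rotation'],f['mtx'])
s=manip.state(); print(s['tool_rot'],s['tool_pos'],s['time'],R.from_quat(np.roll(s['tool_rot'],-1)).as_matrix())
E
```

```text
pics
scene [1.51198793 0.14770208 0.81724163] [-0.27661313  0.58311888  0.68493995 -0.33810473] [[372.13339674   0.         319.55361727]
 [  0.         372.13339674 204.69537008]
 [  0.           0.           1.        ]]
top [ 0.25149779 -0.02028166  1.80366323] [ 0.06390178 -0.70382817  0.70422516 -0.06789258] [[450.45970159   0.         319.24321971]
 [  0.         450.45970159 199.50548957]
 [  0.           0.           1.        ]]
[-9.54179228e-04  9.85855078e-01  1.67597295e-01 -3.73252747e-05] [ 0.2064171  -0.5893053   0.21854881] 0.1 [[ 9.43822291e-01  3.30453218e-01 -3.93430338e-04]
 [ 3.30453360e-01 -9.43820472e-01  1.86885364e-03]
 [ 2.46241092e-04 -1.89387610e-03 -9.99998176e-01]]
```

Rotation is a quaternion; fix the helper.

```bash
python3 - <<'E'
s=open('h.py').read()
s=s.replace("    return f\ndef ray","    f['rotation']=R.from_quat(np.roll(f['rotation'],-1)).as_matrix()\n    return f\ndef ray",1)
open('h.py','w').write(s)
import cv2
a=cv2.imread('pics/top0.png'); 
cv2.imwrite('pics/top0b.png',cv2.resize(a,(800,500)))
E
```

```text
(no output)
```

View pics/top0.png

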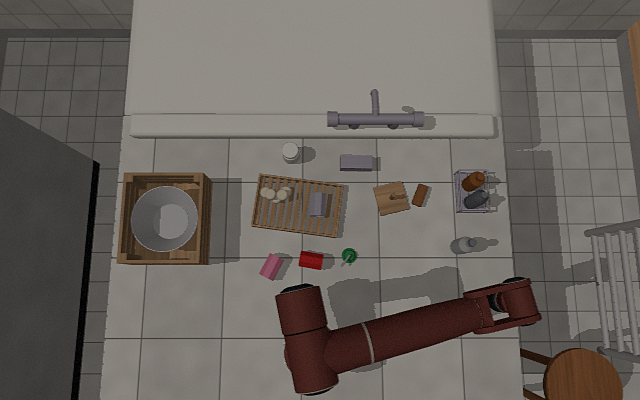

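View pics/scene0.png

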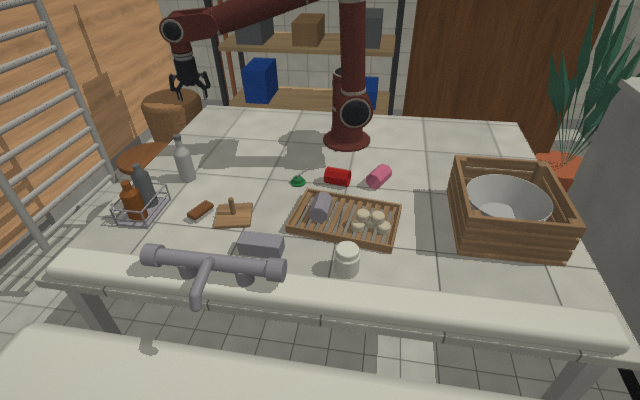

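The top view shows the tray around (299,205), the heap around (275,193), the tumbler at (320,205), the stand at (391,198) with the peg leaning right in perspective, the jar at (290,152), the spout cover at (356,162) and the stopper at (349,256). In the scene view the heap is at (372,218) and the tumbler at (319,207).

```bash
python3 - <<'E'
from h import *
f=grab('top'); g=grab('scene')
a=cv2.resize(f['image'][165:245,245:415],None,fx=4.4,fy=4.4,interpolation=cv2.INTER_CUBIC)
b=cv2.resize(g['image'][185:252,280:410],None,fx=4,fy=4,interpolation=cv2.INTER_CUBIC)
im=np.zeros((a.shape[0]+b.shape[0],max(a.shape[1],b.shape[1]),3),np.uint8)
im[:a.shape[0],:a.shape[1]]=a; im[a.shape[0]:,:b.shape[1]]=b
print(im.shape); cv2.imwrite('pics/c1.png',im)
for nm,p,z in [('trayc TL',(259,175),.032),('TR',(348,186),.032),('BR',(340,237),.032),('BL',(252,226),.032),('stand',(391.5,198.5),.014)]:
    print(nm,ray(f,p,z).round(3))
# cam mounting
w=grab('wrist'); s=manip.state(); Rt=R.from_quat(np.roll(s['tool_rot'],-1))
print('wrist eye in tool',Rt.inv().apply(w['eye']-s['tool_pos']), Rt.as_matrix().T@w['rotation'],w['mtx'][0])
hsv=cv2.cvtColor(f['image'],cv2.COLOR_BGR2HSV)
E
```

```text
(620, 748, 3)
trayc TL [0.687 0.213 0.032]
TR [ 0.641 -0.146  0.032]
BR [ 0.436 -0.112  0.032]
BL [0.479 0.236 0.032]
stand [ 0.594 -0.323  0.014]
wrist eye in tool [ 0.07529665 -0.00085271 -0.15184545] [[ 7.63239956e-04 -9.55421240e-01 -2.95245103e-01]
 [ 9.99999706e-01  7.51042945e-04  1.54709931e-04]
 [ 7.39285977e-05 -2.95245134e-01  9.55421533e-01]] [299.88261148   0.         323.38489547]
```

View pics/c1.png

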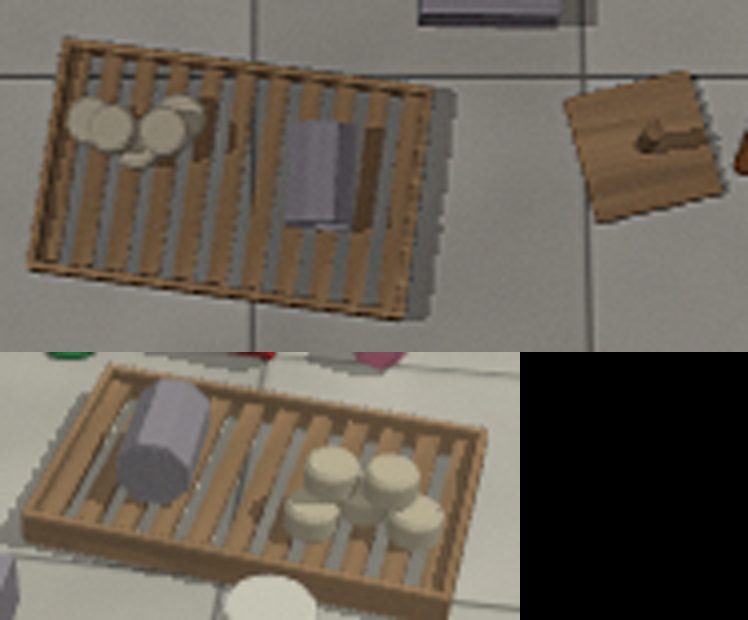

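The crops show three soaps on the slats with two on top, at the far left of the tray. The tumbler's axis runs roughly along world x, with an octagonal end facing the scene camera. I'll move the wrist camera over the tray.

Emit:
{"name": "servo_tool", "arguments": {"moves": [[[0, 0, -50, 0, 0, 0, 85], [0, 0, -50, 0, 0, 0, 85], [45, -42, 0, 0, 0, 0, 85], [45, -42, 0, 0, 0, 0, 85], [45, -42, 0, 0, 0, 0, 85], [45, -42, 0, 0, 0, 0, 85], [45, -42, 0, 0, 0, 0, 85], [45, -42, 0, 0, 0, 0, 85], [45, -42, 0, 0, 0, 0, 85], [45, -42, 0, 0, 0, 0, 85], [45, -42, 0, 0, 0, 0, 85]]]}}

```text
time: 1.62
tool_pos: [0.4644, -0.0973, 0.3199]
tool_rot: [0.0, 0.986, 0.168, 0.0]
contact_force: [0.7, -0.9, -0.2]
gripper_width: 0.995
grasp_force: 0.0
```

```bash
python3 - <<'E'
from h import *
s=manip.state(); print(s['time'],s['tool_pos'],s['tool_rot'],np.round(s['joint_pos'],4))
f=grab('wrist','w1.png'); f2=grab('top','t1.png'); import pickle; pickle.dump((f,f2),open('w1.pkl','wb'))
E
```

```text
1.625 [ 0.46439599 -0.0973201   0.31991131] [3.05399528e-04 9.85856818e-01 1.67589030e-01 3.98595973e-04] [-3.6350e-01 -3.5550e-01  1.8140e+00 -1.0000e-04  1.6821e+00  8.7050e-01]
```

View pics/w1.png

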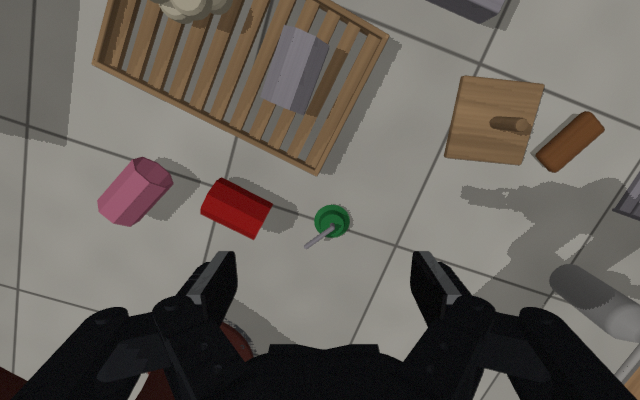

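The wrist view shows the tray in the upper left, with the heap cut off at (195,5), the tumbler at (295,70) with its axis along the slats, the stand at (495,120), and the pink and red look-alikes at (135,190) and (236,208). I'll center on the tray.

Emit:
{"name": "servo_tool", "arguments": {"moves": [[[52, -26, 0, 0, 0, 0, 85], [52, -26, 0, 0, 0, 0, 85], [52, -26, 0, 0, 0, 0, 85], [52, -26, 0, 0, 0, 0, 85], [0, 0, 0, 0, 0, 0, 85]]]}}

```text
time: 2.35
tool_pos: [0.6271, 0.0695, 0.3175]
tool_rot: [-0.0, 0.986, 0.169, -0.001]
contact_force: [0.1, -0.4, 0.6]
gripper_width: 0.994
grasp_force: 0.0
```

```bash
python3 - <<'E'
from h import *
s=manip.state(); print(s['time'],s['tool_pos'],np.round(s['joint_pos'],4))
f=grab('wrist','w2.png'); g=grab('scene'); import pickle; pickle.dump(f,open('w2.pkl','wb'))
a=f['image'][0:400,60:500]; b=cv2.resize(cv2.imread('pics/scene0.png')[188:230,298:345],None,fx=7,fy=7,interpolation=cv2.INTER_CUBIC)
a=cv2.resize(a,None,fx=1.4,fy=1.4)[:560,:]
im=np.zeros((560,800,3),np.uint8); im[:a.shape[0],:min(616,a.shape[1])]=a[:,:616]; b=b[:, :184*2]; b=cv2.resize(b,(184,164)); im[:164,616:]=b
cv2.imwrite('pics/c2.png',im)
E
```

```text
2.35 [0.62706146 0.06946507 0.31752973] [-7.6000e-03  2.9400e-02  1.4759e+00  2.0000e-04  1.6393e+00  1.2233e+00]
```

View pics/c2.png

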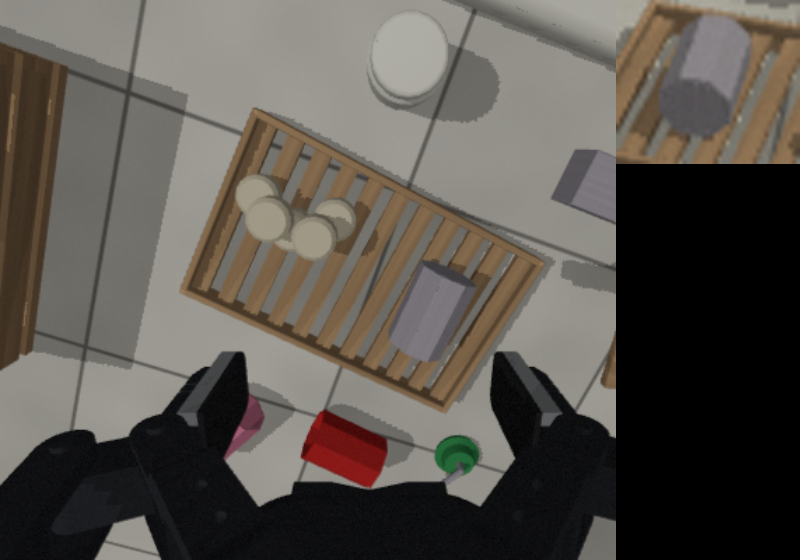

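The tray is at about (365,260), with top soaps at (268,219) and (314,238), lower ones at (258,196), (334,218) and (290,232), and the tumbler at (432,312). I'll zoom on the tumbler to settle which end is the mouth, and measure the corners and soaps numerically at the same time.

```bash
python3 - <<'E'
from h import *
import pickle
f=pickle.load(open('w2.pkl','rb'))
a=cv2.resize(f['image'][180:264,334:404],None,fx=7,fy=7,interpolation=cv2.INTER_CUBIC)
b=cv2.resize(cv2.imread('pics/scene0.png')[188:226,304:336],None,fx=9,fy=9,interpolation=cv2.INTER_CUBIC)
im=np.zeros((590,790,3),np.uint8); im[:a.shape[0],:a.shape[1]]=a; im[:b.shape[0],492:492+b.shape[1]]=b
im=cv2.convertScaleAbs(im,alpha=1.5,beta=-20)
cv2.imwrite('pics/c3.png',im)
def P(x,y): return (60+x/1.4,y/1.4)
for n,p,z in [('TL',P(253,109),.032),('TR',P(546,260),.032),('BR',P(446,411),.032),('BL',P(181,292),.032),('s_top1',P(268,219),.076),('s_top2',P(314,238),.076),('low1',P(256,195),.048),('low2',P(336,218),.048),('low3',P(290,235),.048)]: print(n,ray(f,p,z).round(4))
t=cv2.imread('pics/top0.png'); ft=grab('top')
E
```

```text
TL [0.6934 0.2132 0.032 ]
TR [ 0.652 -0.123  0.032]
BR [ 0.4413 -0.0945  0.032 ]
BL [0.4846 0.2399 0.032 ]
s_top1 [0.6052 0.1633 0.076 ]
s_top2 [0.6023 0.1171 0.076 ]
low1 [0.6177 0.1857 0.048 ]
low2 [0.6224 0.1039 0.048 ]
low3 [0.5903 0.1426 0.048 ]
```

View pics/c3.png

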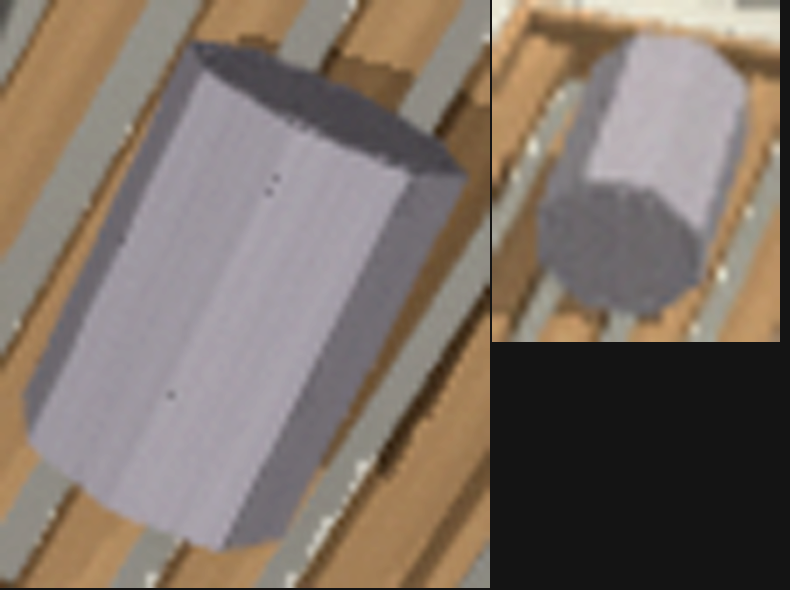

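The zoom shows the far (+x) end as a uniformly dark octagon with no rim, so that is the closed bottom. The mouth therefore points toward the robot along the slats, a flat is on top, and its right edge runs (410,180)–(222,548) in the crop. Next I'll compute the tumbler and obstacle poses and fit the arm geometry.

```bash
python3 - <<'E'
from h import *
import pickle
from scipy.optimize import least_squares
f=pickle.load(open('w2.pkl','rb')); f1,ft=pickle.load(open('w1.pkl','rb'))
C=lambda x,y:(334+x/7,180+y/7)
r1,r2=ray(f,C(410,178),.080),ray(f,C(222,548),.080)
l1,l2=ray(f,C(205,75),.0625),ray(f,C(30,435),.0625)
print('top right edge',r1,r2,'left edge',l1,l2)
for n,(a,b),off in [('R',(r1,r2),.0124),('L',(l1,l2),-.030)]:
    u=(a-b)[:2]; L=np.hypot(*u); u/=L; left=np.array([-u[1],u[0]])
    print(n,'len',L,'yaw deg',np.degrees(np.arctan2(u[1],u[0])),'centre',(a+b)[:2]/2+left*off)
P=lambda x,y:(60+x/1.4,y/1.4)
print('jar top',ray(f,P(410,55),.088),'cover corner L',ray(f,P(553,198),0.0),ray(f,P(578,150),.05))
print('top: stand',[ray(ft,(245+x/4.4,165+y/4.4),.014).round(4) for x,y in [(565,100),(690,72),(724,192),(600,222)]],'pegtip',ray(ft,(245+655/4.4,165+128/4.4),.08))
print('w1: stand',[ray(f1,p,.014).round(4) for p in [(461,76),(545,83),(522,165),(445,156)]],'pegtip',ray(f1,(523,126),.08))
print('stopper',ray(f1,(332,220),.03),'cover',ray(ft,(356,162),.05),'brush',ray(ft,(421,195),.033),'shampoo',ray(f1,(620,320),.19))
D=[([.053,1.613,1.476],.6200,.2190),([-.3555,1.8140,1.6821],np.sqrt(.4644**2+.0973**2-.0742**2),.3199),([.0294,1.4759,1.6393],np.sqrt(.62706**2+.06947**2-.0742**2),.3175)]
def res(p):
    a,L2,A,B,H=p;o=[]
    for j,r,z in D:
        s=j[0]+j[1]; o+=[a+L2*np.sin(j[0])+A*np.sin(s)+B*np.cos(s)-r,H+L2*np.cos(j[0])+A*np.cos(s)-B*np.sin(s)-z]
    return o
q=least_squares(res,[0,.42,.5,.05,.1]); print(q.x,q.cost)
E
```

```text
top right edge [ 0.60566199 -0.03759119  0.08      ] [ 0.51825477 -0.03315602  0.08      ] left edge [0.60783048 0.00405815 0.0625    ] [0.5214363  0.00957811 0.0625    ]
R len 0.08751967083092092 yaw deg -2.904780817895888 centre [ 0.56258677 -0.02298953]
L len 0.08657034385651129 yaw deg -3.6558197258505416 centre [ 0.5627205  -0.02312082]
jar top [0.77662861 0.08778713 0.088     ] cover corner L [ 0.71499442 -0.11422308  0.        ] [ 0.76193296 -0.09366192  0.05      ]
top: stand [array([ 0.6382, -0.2509,  0.014 ]), array([ 0.6648, -0.3675,  0.014 ]), array([ 0.552 , -0.3947,  0.014 ]), array([ 0.5242, -0.2802,  0.014 ])] pegtip [ 0.59853792 -0.32177749  0.08      ]
w1: stand [array([ 0.6382, -0.243 ,  0.014 ]), array([ 0.6696, -0.3606,  0.014 ]), array([ 0.5545, -0.3906,  0.014 ]), array([ 0.5277, -0.2721,  0.014 ])] pegtip [ 0.5962768  -0.31995805  0.08      ]
stopper [ 0.37742481 -0.14174316  0.03      ] cover [ 0.73639037 -0.17859675  0.05      ] brush [ 0.60428357 -0.43888404  0.033     ] shampoo [ 0.42837637 -0.46314008  0.19      ]
[-0.00229877  0.42319499  0.61156535  0.09381113 -0.05205119] 1.2629450111661082e-08
```

Emit:
{"name": "servo_tool", "arguments": {"moves": [[[0, 30, 0, 0, 0, 7.6, 85], [0, 30, 0, 0, 0, 7.6, 85], [0, 30, 0, 0, 0, 7.4, 85], [0, 0, 0, 0, -9, 0, 85], [0, 0, 0, 0, -9, 0, 85], [0, 0, 0, 0, -9, 0, 85], [0, 0, 0, 0, -9, 0, 85], [0, 0, 0, 0, -9, 0, 85], [0, 0, 0, 0, 0, 0, 85]]]}}

```text
time: 3.62
tool_pos: [0.6439, -0.0215, 0.3153]
tool_rot: [-0.012, 0.922, -0.027, -0.385]
contact_force: [-0.9, -0.1, -0.6]
gripper_width: 0.995
grasp_force: 0.0
```

```bash
cat >> h.py <<'E'
def st():
    s=manip.state(); M=R.from_quat(np.roll(s['tool_rot'],-1)).as_matrix()
    print('t',round(s['time'],2),'pos',np.round(s['tool_pos'],4),'j',np.round(s['joint_pos'],3),'w',round(s['gripper_width']*85.4,1),'F',np.round(s['contact_force'],1),'g',round(float(s['grasp_force']),1)); print(np.round(M,3)); return s
E
python3 - <<'E'
from h import *
st()
g=np.array([.565,-.023,.044])
print('pre',rel([.636,-.027,.115]).round(1),'grasp',rel(g).round(1))
E
```

```text
t 3.62 pos [ 0.6439 -0.0215  0.3153] j [-0.127  0.583  0.951 -0.07   2.395  1.471] w 85.0 F [-0.9 -0.1 -0.6] g 0.0
[[ 0.702 -0.06  -0.709]
 [-0.042 -0.998  0.043]
 [-0.711 -0.    -0.704]]
pre [137.    6.1 146.3] grasp [137.5   6.3 246.8]
```

Emit:
{"name": "servo_tool", "arguments": {"moves": [[[34.3, 1.6, 36.6, 0, 0, 0, 85], [34.3, 1.6, 36.6, 0, 0, 0, 85], [34.3, 1.6, 36.6, 0, 0, 0, 85], [34.3, 1.6, 36.6, 0, 0, 0, 85], [0, 0, 0, 0, 0, 0, 85], [0, 0, 40, 0, 0, 0, 85], [0, 0, 0, 0, 0, 0, 85]]]}}

```text
time: 4.5
tool_pos: [0.6076, -0.0244, 0.0925]
tool_rot: [-0.011, 0.924, -0.027, -0.382]
contact_force: [0.6, -0.4, -0.5]
gripper_width: 0.993
grasp_force: 0.0
```

```bash
python3 - <<'E'
from h import *
st(); g=np.array([.565,-.023,.044]); print('grasp',rel(g).round(1))
f=grab('scene'); f2=grab('wrist')
b=cv2.resize(f['image'][150:260,250:410],None,fx=3.5,fy=3.5,interpolation=cv2.INTER_CUBIC)[:385,:400]
im=np.zeros((400,800,3),np.uint8); im[:b.shape[0],:400]=b; im[:,400:]=f2['image'][:,120:520]
cv2.imwrite('pics/c4.png',im)
E
```

```text
t 4.5 pos [ 0.6076 -0.0244  0.0925] j [-0.136  0.654  1.229 -0.062  2.042  1.487] w 84.8 F [ 0.6 -0.4 -0.5] g 0.0
[[ 0.706 -0.058 -0.706]
 [-0.041 -0.998  0.041]
 [-0.707 -0.    -0.707]]
grasp [ 4.2  1.1 64.5]
```

View pics/c4.png

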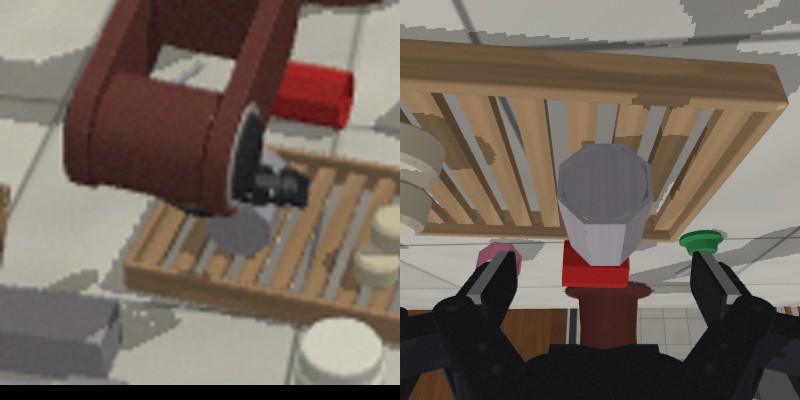

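The wrist view now shows the tumbler's +x end at (605,185) with what may be a rim outline. I'll zoom in on it.

```bash
python3 - <<'E'
from h import *
a=cv2.imread('pics/c4.png')[135:275,550:660]
a=cv2.resize(a,None,fx=4,fy=4,interpolation=cv2.INTER_CUBIC)
cv2.imwrite('pics/c5.png',np.hstack([cv2.convertScaleAbs(a,alpha=2.2,beta=-130)]))
E
```

```text
(no output)
```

View pics/c5.png

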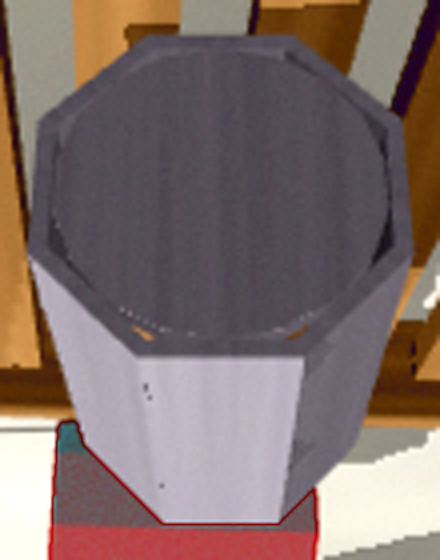

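The near (+x) end is a disc flush inside the wall with slit gaps at the corners, so it is the closed bottom. The mouth faces the robot as assumed. Grasping now.

Emit:
{"name": "servo_tool", "arguments": {"moves": [[[2, 1, 32, 0, 0, 0, 85], [2, 0, 32, 0, 0, 0, 85], [0, 0, 0, 0, 0, 0, 85], [0, 0, 0, 0, 0, 0, 50], [0, 0, 0, 0, 0, 0, 50], [0, 0, 0, 0, 0, 0, 50], [0, 0, 0, 0, 0, 0, 50], [0, 0, 0, 0, 0, 0, 50]]]}}

```text
time: 5.6
tool_pos: [0.5692, -0.0233, 0.0455]
tool_rot: [-0.011, 0.925, -0.027, -0.38]
contact_force: [4.4, -0.6, 5.4]
gripper_width: 0.678
grasp_force: 64.9
```

```bash
python3 - <<'E'
from h import *
st()
E
```

```text
t 5.6 pos [ 0.5692 -0.0233  0.0455] j [-0.141  0.626  1.356 -0.063  1.938  1.489] w 57.9 F [ 4.4 -0.6  5.4] g 64.9
[[ 0.71  -0.058 -0.702]
 [-0.041 -0.998  0.04 ]
 [-0.703  0.001 -0.711]]
```

Emit:
{"name": "servo_tool", "arguments": {"moves": [[[-35, 0, -36, 0, 0, 0, 50], [-35, 0, -36, 7.3, 0, 7.3, 50], [-35, 0, -36, 7.3, 0, 7.3, 50], [-21, 0, -21, 7.3, 0, 7.3, 50], [0, 0, 0, 0, 10, 0, 50], [0, 0, 0, 0, 10, 0, 50], [0, 0, 0, 0, 10, 0, 50], [0, 0, 0, 0, 10, 0, 50], [0, 0, 0, 0, 0, 0, 50]]]}}

```text
time: 6.72
tool_pos: [0.5673, -0.0219, 0.2243]
tool_rot: [-0.013, 0.955, -0.293, -0.041]
contact_force: [-0.6, -0.1, -2.3]
gripper_width: 0.684
grasp_force: 64.6
```

```bash
python3 - <<'E'
from h import *
st(); print(rel([.575,-.30,.22]).round(1))
E
```

```text
t 6.72 pos [ 0.5673 -0.0219  0.2243] j [-0.188 -0.034  1.694  0.035  1.561  1.978] w 58.4 F [-0.6 -0.1 -2.3] g 64.6
[[ 0.824 -0.562 -0.071]
 [-0.559 -0.827  0.049]
 [-0.087 -0.001 -0.996]]
[162.3 225.8  -9.9]
```

Emit:
{"name": "servo_tool", "arguments": {"moves": [[[32.5, 45, -2, 0, 0, 0, 50], [32.5, 45, -2, 0, 0, 0, 50], [32.5, 45, -2, 0, 0, 0, 50], [32.5, 45, -2, 0, 0, 0, 50], [32.5, 45, -2, 0, 0, 0, 50], [0, 0, 0, 0, 10, 0, 50], [0, 0, 0, 0, 10, 0, 50], [0, 0, 0, 0, 10, 0, 50], [0, 0, 0, 0, 10, 0, 50], [0, 0, 0, 0, 10, 0, 50], [0, 0, 0, 0, 0, 0, 50]]]}}

```text
time: 8.1
tool_pos: [0.573, -0.299, 0.2119]
tool_rot: [0.111, 0.885, -0.273, 0.36]
contact_force: [0.3, -0.9, -1.5]
gripper_width: 0.683
grasp_force: 64.8
```

```bash
python3 - <<'E'
from h import *
st()
f=grab('scene'); f2=grab('top'); f3=grab('wrist')
import pickle; pickle.dump((f,f2,f3),open('w6.pkl','wb'))
c=proj(f,[.59,-.32,.15]); c2=proj(f2,[.59,-.32,.15]); print(c,c2,proj(f,[.597,-.32,.08]),proj(f3,[.597,-.32,.08]))
def crop(im,c,h,w,k): 
    y,x=int(max(c[1]-h/2,0)),int(max(c[0]-w/2,0)); print('off',x,y); return cv2.resize(im[y:y+h,x:x+w],(w*k,h*k),interpolation=cv2.INTER_CUBIC)
a=crop(f['image'],c,80,70,5);b=crop(f3['image'],(320,200),400,400,1)
cv2.imwrite('pics/c6.png',np.hstack([a,b]))
E
```

```text
t 8.1 pos [ 0.573  -0.299   0.2119] j [-0.595 -0.328  2.109 -0.005  0.588  1.578] w 58.3 F [ 0.3 -0.9 -1.5] g 64.8
[[ 0.592 -0.564  0.576]
 [-0.404 -0.826 -0.393]
 [ 0.698 -0.    -0.717]]
[226.79641934 178.9396489 ] [396.60458166 192.63867903] [229.62672111 197.68284557] [327.55432614 263.36578705]
off 191 138
off 120 0
```

View pics/c6.png

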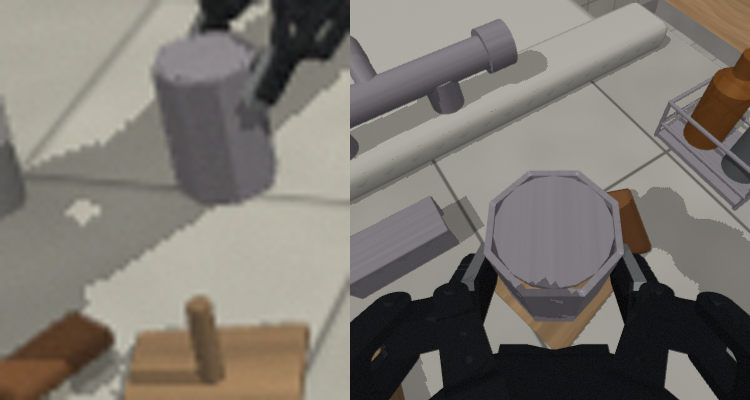

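The tumbler hangs upright, mouth down and bottom face up, with the bottom centre at wrist px (325,233) and the peg below it. Checking its position numerically.

```bash
python3 - <<'E'
from h import *
import pickle
f,f2,f3=pickle.load(open('w6.pkl','rb'))
print('bottom by wrist',ray(f3,(325,233),.251))
for p in [(.57,-.2965,.251),(.569,-.296,.161)]: print('pred scene',proj(f,p).round(1),'wrist',proj(f3,p).round(1))
print('seen scene bottom',191+200/5,138+62/5,'mouth low edge',191+225/5,138+200/5, 'pegtip seen',191+199/5,138+303/5,'peg tip ray',ray(f,(191+199/5,138+303/5),.08))
s=manip.state(); print('hover',rel(np.array(s['tool_pos'])+[.028,-.024,0]).round(1),'down100',(rel(np.array(s['tool_pos'])-[0,0,.1])).round(1))
E
```

```text
bottom by wrist [ 0.57151359 -0.29833365  0.251     ]
pred scene [230.8 148.6] wrist [323.6 237.7]
pred scene [235.7 173.1] wrist [323.7 282.9]
seen scene bottom 231.0 150.4 mouth low edge 236.0 178.0 pegtip seen 230.8 198.6 peg tip ray [ 0.60122049 -0.31437379  0.08      ]
hover [25.9  4.  25.9] down100 [-70.8   0.   70.7]
```

Emit:
{"name": "servo_tool", "arguments": {"moves": [[[25, 3, 25, 0, 0, 0, 50], [0, 0, 0, 0, 0, 0, 50], [-28, 0, 28, 0, 0, 0, 50], [-28, 0, 28, 0, 0, 0, 50], [-28, 0, 28, 0, 0, 0, 50], [0, 0, 0, 0, 0, 0, 50]]]}}

```text
time: 9.0
tool_pos: [0.6024, -0.3223, 0.0961]
tool_rot: [0.112, 0.884, -0.273, 0.362]
contact_force: [-0.2, -0.0, -1.6]
gripper_width: 0.68
grasp_force: 65.1
```

```bash
python3 - <<'E'
from h import *
s=st(); c=np.array(s['tool_pos'])+R.from_quat(np.roll(s['tool_rot'],-1)).apply([-.0076,0,.001]); print('centre',c,'mouth z',c[2]-.045)
E
```

```text
t 9.0 pos [ 0.6024 -0.3223  0.0961] j [-0.601 -0.062  2.1    0.006  0.327  1.564] w 58.1 F [-0.2 -0.  -1.6] g 65.1
[[ 0.589 -0.563  0.579]
 [-0.402 -0.826 -0.395]
 [ 0.701 -0.    -0.713]]
centre [ 0.59851356 -0.3196017   0.09003657] mouth z 0.045036572393859456
```

Emit:
{"name": "servo_tool", "arguments": {"moves": [[[-10, 0, 10, 0, 0, 0, 50], [-8, 0, 8, 0, 0, 0, 50], [-1.5, 0, 1.5, 0, 0, 0, 50], [-1.5, 0, 1.5, 0, 0, 0, 50], [0, 0, 0, 0, 0, 0, 50]]]}}

```text
time: 9.62
tool_pos: [0.604, -0.3233, 0.0709]
tool_rot: [0.113, 0.883, -0.272, 0.366]
contact_force: [1.5, -0.5, -0.6]
gripper_width: 0.681
grasp_force: 65.1
```

```bash
python3 - <<'E'
from h import *
s=st(); c=np.array(s['tool_pos'])+R.from_quat(np.roll(s['tool_rot'],-1)).apply([-.0076,0,.001]); print('centre',c,'mouth z',c[2]-.045)
E
```

```text
t 9.62 pos [ 0.604  -0.3233  0.0709] j [-0.601 -0.012  2.107  0.007  0.261  1.563] w 58.1 F [ 1.5 -0.5 -0.6] g 65.1
[[ 0.584 -0.563  0.585]
 [-0.398 -0.826 -0.398]
 [ 0.708 -0.    -0.707]]
centre [ 0.60018455 -0.32063011  0.06478386] mouth z 0.019783859537632384
```

Emit:
{"name": "servo_tool", "arguments": {"moves": [[[-1.5, 0, 1.5, 0, 0, 0, 50], [-1.5, 0, 1.5, 0, 0, 0, 50], [-1, 0, 1, 0, 0, 0, 50], [0, 0, 0, 0, 0, 0, 50]]]}}

```text
time: 10.12
tool_pos: [0.6045, -0.3236, 0.0659]
tool_rot: [0.113, 0.882, -0.272, 0.367]
contact_force: [-1.1, 0.6, 2.5]
gripper_width: 0.683
grasp_force: 65.6
```

```bash
python3 - <<'E'
from h import *
s=st(); c=np.array(s['tool_pos'])+R.from_quat(np.roll(s['tool_rot'],-1)).apply([-.0076,0,.001]); print('centre',c,'mouth z',c[2]-.045)
E
```

```text
t 10.12 pos [ 0.6045 -0.3236  0.0659] j [-6.010e-01 -2.000e-03  2.107e+00  7.000e-03  2.480e-01  1.562e+00] w 58.3 F [-1.1  0.6  2.5] g 65.6
[[ 0.583 -0.563  0.586]
 [-0.397 -0.826 -0.399]
 [ 0.709 -0.    -0.705]]
centre [ 0.60068335 -0.32102875  0.05983264] mouth z 0.014832643926061671
```

Emit:
{"name": "servo_tool", "arguments": {"moves": [[[0, 0, 0, 0, 0, 0, 85], [0, 0, 0, 0, 0, 0, 85], [0, 0, 0, 0, 0, 0, 85], [0, 0, -30, 0, 0, 0, 85], [0, 0, -50, 0, 0, 0, 85], [0, 0, -50, 0, 0, 0, 85], [0, 0, -50, 0, 0, 0, 85], [0, 0, 0, 0, -10, 0, 85], [0, 0, 0, 0, -10, 0, 85], [0, 0, 0, 0, -10, 0, 85], [0, 0, 0, 0, -10, 0, 85], [0, 0, 0, 0, -4.5, 0, 85]]]}}

```text
time: 11.62
tool_pos: [0.4997, -0.2523, 0.1925]
tool_rot: [0.001, 0.956, -0.295, 0.003]
contact_force: [0.4, 0.1, 0.3]
gripper_width: 0.995
grasp_force: 0.0
```

```bash
python3 - <<'E'
from h import *
s=st()
f=grab('top'); g=grab('scene')
for n,F in [('top',f),('scene',g)]:
    o=proj(F,[.6,-.32,.104]); x,y=o.astype(int); print(n,o, 'mouth',proj(F,[.6,-.32,.014]))
    h=cv2.cvtColor(F['image'],cv2.COLOR_BGR2HSV)[y-30:y+45,x-40:x+40]
    m=((h[...,1]<45)&(h[...,0]>110)&(h[...,2]>60)).astype(np.uint8)
    k,l,ss,c=cv2.connectedComponentsWithStats(m)
    for i in range(1,k):
        if ss[i,4]>60: print(ss[i],c[i]+[x-40,y-30])
E
```

```text
t 11.62 pos [ 0.4997 -0.2523  0.1925] j [-0.601 -0.089  1.798 -0.     1.426  1.569] w 85.0 F [0.4 0.1 0.3] g 0.0
[[ 0.826 -0.563  0.005]
 [-0.563 -0.826 -0.004]
 [ 0.007  0.    -1.   ]]
top [394.43896898 192.49016077] mouth [390.67132656 196.95274945]
[  0   0  19   7 125] [363.264 164.84 ]
scene [228.08633493 192.35660696] mouth [232.50841874 213.65927023]
[ 31  26  23  31 542] [230.51107011 202.900369  ]
[ 52  69  28   6 118] [252.55084746 234.21186441]
```

The tumbler stands upright on the board: its blob in the scene view is centred at (230.5,203), where I expected it. Now the soaps: I'll turn the tool so the fingers close along tray x and move over the heap.

```bash
python3 - <<'E'
from h import *
s=manip.state(); d=(np.array([.605,.14,.20])-s['tool_pos'])*1000/12
for k in range(12):
    a=np.radians(-34.3+9.9*k); print([round(d[0]*np.cos(a)+d[1]*np.sin(a)),round(d[0]*np.sin(a)-d[1]*np.cos(a)),round(-d[2])],end=' ')
E
```

```text
[-11, -32, -1] [-6, -33, -1] [0, -34, -1] [6, -33, -1] [12, -32, -1] [17, -29, -1] [22, -26, -1] [26, -22, -1] [29, -17, -1] [32, -12, -1] [33, -6, -1] [34, 0, -1]
```

Emit:
{"name": "servo_tool", "arguments": {"moves": [[[-11, -32, -1, 0, 0, -9.9, 85], [-6, -33, -1, 0, 0, -9.9, 85], [0, -34, -1, 0, 0, -9.9, 85], [6, -33, -1, 0, 0, -9.9, 85], [12, -32, -1, 0, 0, -9.9, 85], [17, -29, -1, 0, 0, -9.9, 85], [22, -26, -1, 0, 0, -9.9, 85], [26, -22, -1, 0, 0, -9.9, 85], [29, -17, -1, 0, 0, -9.9, 85], [32, -12, -1, 0, 0, -9.9, 85], [33, -6, -1, 0, 0, -9.9, 85], [34, 0, -1, 0, 0, -9.9, 85]]]}}

```text
time: 13.22
tool_pos: [0.6024, 0.1422, 0.2027]
tool_rot: [0.005, 0.738, 0.675, 0.001]
contact_force: [0.7, -0.3, -0.0]
gripper_width: 0.999
grasp_force: 0.0
```

Emit:
{"name": "servo_tool", "arguments": {"moves": [[[0, 0, 0, 0, 0, 0, 85]]]}}

```text
time: 13.35
tool_pos: [0.6024, 0.1429, 0.2026]
tool_rot: [0.004, 0.739, 0.673, 0.001]
contact_force: [-1.0, 0.6, -0.3]
gripper_width: 0.995
grasp_force: 0.0
```

```bash
cat >> h.py <<'E'
C0=np.array([.568,.059]); X=np.array([.992,-.1255]); Y=np.array([.1255,.992])
def tray(p): d=np.array(p)[:2]-C0; return np.round([d@X*1000,d@Y*1000],0)
def soaps(f,z,amin=150):
    hsv=cv2.cvtColor(f['image'],cv2.COLOR_BGR2HSV)
    m=((hsv[...,0]>15)&(hsv[...,0]<40)&(hsv[...,1]>20)&(hsv[...,1]<85)&(hsv[...,2]>110)).astype(np.uint8)
    m=cv2.morphologyEx(m,cv2.MORPH_OPEN,np.ones((3,3)))
    k,l,ss,c=cv2.connectedComponentsWithStats(m)
    for i in range(1,k):
        if ss[i,4]>amin: w=ray(f,c[i],z); print(ss[i],c[i].round(1),'world',w.round(3),'tray',tray(w))
    return m
E
python3 - <<'E'
from h import *
st(); f=grab('wrist','w7.png'); import pickle; pickle.dump(f,open('w7.pkl','wb'))
print('expect',[proj(f,p).round(0) for p in [(.605,.163,.076),(.602,.117,.076),(.618,.186,.048),(.622,.104,.048),(.59,.143,.048)]])
m=soaps(f,.076); h=cv2.cvtColor(f['image'],cv2.COLOR_BGR2HSV)
u,v=proj(f,(.605,.163,.076)).astype(int); print(h[v,u])
cir=cv2.HoughCircles(cv2.GaussianBlur(f['image'][...,0],(5,5),0),cv2.HOUGH_GRADIENT,1,15,param1=80,param2=18,minRadius=14,maxRadius=50)
for c in cir[0][:12]: print(c,ray(f,c[:2],.076).round(3))
E
```

```text
t 13.35 pos [0.6024 0.1429 0.2026] j [ 0.115  0.045  1.649 -0.006  1.44   0.209] w 85.0 F [-1.   0.6 -0.3] g 0.0
[[ 0.093  0.996  0.008]
 [ 0.996 -0.093 -0.005]
 [-0.004  0.008 -1.   ]]
expect [array([323., 167.]), array([325., 213.]), array([334., 138.]), array([344., 214.]), array([311., 182.])]
[ 294  115   59   79 2933] [323.3 153.1] world [0.606 0.176 0.076] tray [ 23. 121.]
[ 301  189   60   41 1907] [329.4 209. ] world [0.607 0.121 0.076] tray [31. 66.]
[ 20  41 155]
[503.5 218.5  35.5] [0.779 0.094 0.076]
[322.5 299.5  49.4] [0.591 0.018 0.076]
[285.5 270.5  45. ] [0.555 0.057 0.076]
[256.5 297.5  49.4] [0.52  0.027 0.076]
[238.5 289.5  42.7] [0.502 0.039 0.076]
[259.5 191.5  44.9] [0.541 0.145 0.076]
[352.5 219.5  41.6] [0.629 0.108 0.076]
[293.5 296.5  42.7] [0.56  0.024 0.076]
[351.5 268.5  34.9] [0.624 0.053 0.076]
[341.5 283.5  33.8] [0.613 0.036 0.076]
[245.5 267.5  43.8] [0.514 0.065 0.076]
[352.5 300.5  43.8] [0.623 0.013 0.076]
```

Emit:
{"name": "servo_tool", "arguments": {"moves": [[[10, 0.5, 45, 0, 0, 0, 85], [10, 0.5, 45, 0, 0, 0, 85], [0, 0, 32, 0, 0, 0, 85], [0, 0, 14, 0, 0, 0, 85], [0, 0, 0, 0, 0, 0, 85], [0, 0, 0, 0, 0, 0, 30], [0, 0, 0, 0, 0, 0, 30], [0, 0, 0, 0, 0, 0, 30], [0, 0, 0, 0, 0, 0, 30], [0, 0, 0, 0, 0, 0, 30]]]}}

```text
time: 14.65
tool_pos: [0.6068, 0.1603, 0.0669]
tool_rot: [0.004, 0.74, 0.673, 0.001]
contact_force: [-0.1, -0.2, -0.1]
gripper_width: 0.35
grasp_force: 0.0
```

```bash
python3 - <<'E'
from h import *
st(); print('D up',rel([.5065,-.029,.14]).round(1))
E
```

```text
t 14.65 pos [0.6068 0.1603 0.0669] j [ 0.143  0.192  1.728 -0.006  1.215  0.24 ] w 29.9 F [-0.1 -0.2 -0.1] g 0.0
[[ 0.095  0.995  0.007]
 [ 0.995 -0.095 -0.005]
 [-0.004  0.008 -1.   ]]
D up [-198.3  -81.3  -72.9]
```

The fingers closed on nothing. I'll rise and look, comparing before and after.

Emit:
{"name": "servo_tool", "arguments": {"moves": [[[0, 0, -3, 0, 0, 0, 85], [0, 0, -3, 0, 0, 0, 85], [0, 0, -40, 0, 0, 0, 85], [0, 0, -50, 0, 0, 0, 85], [-20, 0, -40, 0, 0, 0, 85], [0, 0, 0, 0, 0, 0, 85]]]}}

```text
time: 15.4
tool_pos: [0.6066, 0.1405, 0.2087]
tool_rot: [0.007, 0.74, 0.672, 0.005]
contact_force: [0.6, 0.3, 0.1]
gripper_width: 0.994
grasp_force: 0.0
```

```bash
python3 - <<'E'
from h import *
st(); f=grab('wrist','w8.png'); import pickle; pickle.dump(f,open('w8.pkl','wb')); g=grab('scene')
soaps(f,.076)
a=cv2.imread('pics/w7.png')[90:290,220:420]; b=f['image'][90:290,220:420]
c=cv2.resize(g['image'][195:255,340:410],None,fx=4,fy=4,interpolation=cv2.INTER_CUBIC)[:,:280]
im=np.zeros((600,800,3),np.uint8); im[:360,:400]=cv2.resize(a,(400,400))[:360]; im[:360,400:]=cv2.resize(b,(400,400))[:360]; im[360:600,:280]=c
d=cv2.resize(cv2.imread('pics/scene0.png')[195:255,340:410],None,fx=4,fy=4,interpolation=cv2.INTER_CUBIC); im[360:600,300:580]=d
cv2.imwrite('pics/c8.png',im)
E
```

```text
t 15.4 pos [0.6066 0.1405 0.2087] j [ 0.111  0.044  1.641 -0.006  1.441  0.208] w 84.9 F [0.6 0.3 0.1] g 0.0
[[ 0.097  0.995  0.017]
 [ 0.995 -0.096 -0.004]
 [-0.002  0.017 -1.   ]]
[ 289  113   66  114 4716] [320.1 172.4] world [0.607 0.155 0.076] tray [ 26. 100.]
```

View pics/c8.png

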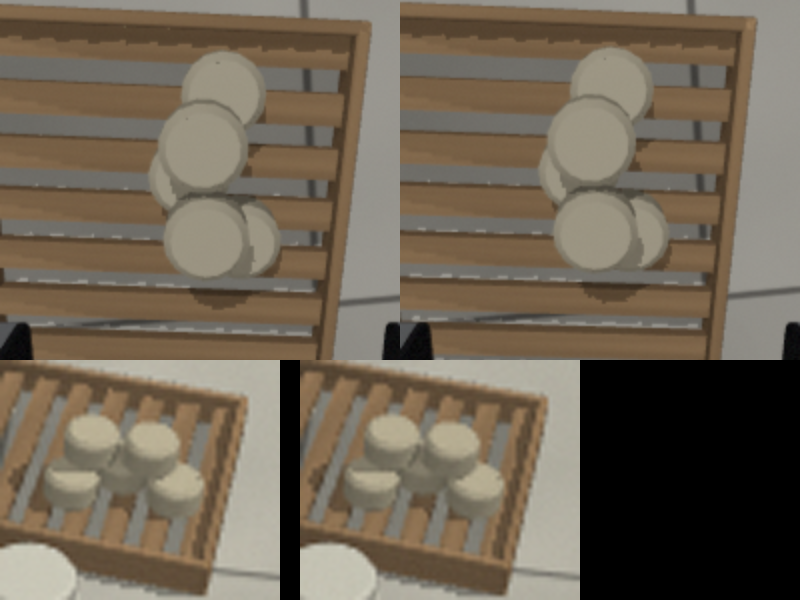

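Both wrist views show the heap unmoved: upper soaps at w7 px (321.5,162.5) and (323,209), the lower ones beneath. So the fingers closed above it, and the soaps must be lower or offset from what I assumed. I'll triangulate the top faces from three views.

```bash
python3 - <<'E'
from h import *
import pickle
w2=pickle.load(open('w2.pkl','rb')); w7=pickle.load(open('w7.pkl','rb')); w8=pickle.load(open('w8.pkl','rb')); g=grab('scene')
P=lambda x,y:(60+x/1.4,y/1.4); S=lambda x,y:(340+(x-300)/4,195+(y-360)/4); W7=lambda x,y:(220+x/2,90+y/2); W8=lambda x,y:(220+(x-400)/2,90+y/2)
def tri(obs):
    A=np.zeros((3,3));b=np.zeros(3);L=[]
    for f,p in obs:
        d=f['rotation']@np.linalg.inv(f['mtx'])@np.array([*p,1.]); d/=np.linalg.norm(d); M=np.eye(3)-np.outer(d,d); A+=M;b+=M@f['eye'];L.append((M,f['eye']))
    x=np.linalg.solve(A,b); return x.round(4),[round(1000*np.linalg.norm(M@(x-e)),1) for M,e in L]
print('top1',tri([(w2,P(268,219)),(w7,W7(203,143)),(g,S(452,437))]),tri([(w2,P(268,219)),(w7,W7(203,143))]))
print('top2',tri([(w2,P(314,238)),(w7,W7(206,238)),(g,S(392,430))]),tri([(w2,P(314,238)),(w7,W7(206,238))]))
print('low1',tri([(w2,P(255,193)),(w7,W7(224,90)),(g,S(475,478))]))
print('low2',tri([(w2,P(337,216)),(w7,W7(244,240)),(g,S(371,477))]))
# tray corner near
print('tray TL',tri([(w2,P(253,109)),(w7,W7(371,22)),(w8,W8(757,18))]))
for n,f,p in [('w7',w7,W7(203,143)),('w8',w8,W8(591,139))]: print(n,[ray(f,p,z).round(4) for z in (.048,.062,.076)])
E
```

```text
top1 (array([0.6037, 0.1663, 0.073 ]), [np.float64(2.5), np.float64(1.7), np.float64(1.3)]) (array([0.6029, 0.1658, 0.0636]), [np.float64(0.7), np.float64(0.7)])
top2 (array([0.6008, 0.1192, 0.0725]), [np.float64(2.0), np.float64(0.9), np.float64(1.2)]) (array([0.6002, 0.1178, 0.0662]), [np.float64(0.3), np.float64(0.3)])
low1 (array([0.6174, 0.1881, 0.0458]), [np.float64(1.5), np.float64(1.3), np.float64(0.7)])
low2 (array([0.6218, 0.1055, 0.0402]), [np.float64(2.3), np.float64(1.1), np.float64(1.7)])
tray TL (array([0.6944, 0.2142, 0.0319]), [np.float64(1.4), np.float64(0.5), np.float64(0.9)])
w7 [array([0.6033, 0.1634, 0.048 ]), array([0.6035, 0.1659, 0.062 ]), array([0.6037, 0.1685, 0.076 ])]
w8 [array([0.6028, 0.1627, 0.048 ]), array([0.6032, 0.1651, 0.062 ]), array([0.6035, 0.1675, 0.076 ])]
```

The heights match the expected (tops ≈ 0.073–0.076), so the fingertips must sit farther back than nominal at this opening. I'll measure them from the wrist image with the fingers at about 50 mm.

Emit:
{"name": "servo_tool", "arguments": {"moves": [[[0, 0, 0, 0, 0, 0, 48], [0, 0, 0, 0, 0, 0, 48], [0, 0, 0, 0, 0, 0, 48], [0, 0, 0, 0, 0, 0, 48]]]}}

```text
time: 16.05
tool_pos: [0.6038, 0.1411, 0.2026]
tool_rot: [0.004, 0.74, 0.673, 0.001]
contact_force: [1.5, -0.2, -0.8]
gripper_width: 0.562
grasp_force: 0.0
```

```bash
python3 - <<'E'
from h import *
import pickle
s=st(); print(manip.tcp_to_tips)
f=grab('wrist','w9.png'); w8=pickle.load(open('w8.pkl','rb'))
M=R.from_quat(np.roll(s['tool_rot'],-1)).as_matrix()
print('mtx',f['mtx'][1])
for n,F in [('w9',f),('w8',w8)]:
    h=cv2.cvtColor(F['image'],cv2.COLOR_BGR2HSV); v=h[...,2]
    for c0,c1 in [(120,322),(325,520)]:
        m=np.zeros_like(v); m[170:400,c0:c1]=(v[170:400,c0:c1]<75)
        m=cv2.morphologyEx(m,cv2.MORPH_OPEN,np.ones((7,7)))
        k,l,ss,c=cv2.connectedComponentsWithStats(m)
        for i in range(1,k):
            if ss[i,4]>500:
                ys,xs=np.where(l==i); t=ys.min(); print(n,ss[i],'top row',t,'cols',xs[ys<=t+3].min(),xs[ys<=t+3].max(),'inner',xs.max() if c0<200 else xs.min(), [ (int(r),int(xs[ys==r].max() if c0<200 else xs[ys==r].min())) for r in range(t,min(t+60,399),12)])
for z in (-.03,-.02,-.01,0,.014):
    print(z,[proj(f,np.array(s['tool_pos'])+M@[x,y,z]).round(0) for x,y in [(.011,-.025),(.011,.025),(-.011,.025)]],[proj(f,np.array(s['tool_pos'])+M@[.011,y,z]).round(0) for y in [-.0425,.0425]])
E
```

```text
t 16.05 pos [0.6038 0.1411 0.2026] j [ 0.112  0.048  1.646 -0.006  1.441  0.208] w 48.0 F [ 1.5 -0.2 -0.8] g 0.0
[[ 0.095  0.995  0.007]
 [ 0.995 -0.095 -0.005]
 [-0.004  0.007 -1.   ]]
0.014
mtx [  0.         299.88261148 198.35571618]
w9 [  120   246   202   154 18315] top row 246 cols 269 276 inner 321 [(246, 276), (258, 277), (270, 277), (282, 276), (294, 273)]
w9 [  325   246   195   154 17419] top row 246 cols 370 378 inner 325 [(246, 371), (258, 370), (270, 370), (282, 371), (294, 373)]
w8 [  120   252   202   148 15742] top row 252 cols 226 234 inner 321 [(252, 234), (264, 235), (276, 237), (288, 236), (300, 232)]
w8 [  325   252   195   148 14614] top row 252 cols 413 421 inner 325 [(252, 413), (264, 412), (276, 411), (288, 411), (300, 416)]
-0.03 [array([269., 256.]), array([379., 256.]), array([377., 298.])] [array([230., 256.]), array([418., 256.])]
-0.02 [array([272., 246.]), array([376., 246.]), array([373., 286.])] [array([236., 246.]), array([412., 246.])]
-0.01 [array([276., 237.]), array([372., 237.]), array([370., 275.])] [array([242., 237.]), array([406., 237.])]
0 [array([278., 230.]), array([370., 230.]), array([368., 265.])] [array([246., 230.]), array([401., 230.])]
0.014 [array([282., 220.]), array([366., 220.]), array([365., 254.])] [array([252., 220.]), array([396., 220.])]
```

The tips sit about 15–20 mm behind the reported TCP at this opening, which explains the miss. I'll regrasp about 23 mm lower.

Emit:
{"name": "servo_tool", "arguments": {"moves": [[[13, -1, 40, 0, 0, 0, 75], [13, -1, 40, 0, 0, 0, 75], [0, 0, 40, 0, 0, 0, 75], [0, 0, 25, 0, 0, 0, 75], [0, 0, 13, 0, 0, 0, 75], [0, 0, 0, 0, 0, 0, 75], [0, 0, 0, 0, 0, 0, 30], [0, 0, 0, 0, 0, 0, 30], [0, 0, 0, 0, 0, 0, 30], [0, 0, 0, 0, 0, 0, 30]]]}}

```text
time: 17.35
tool_pos: [0.6072, 0.1665, 0.047]
tool_rot: [0.005, 0.74, 0.673, 0.003]
contact_force: [0.5, 0.4, 6.1]
gripper_width: 0.486
grasp_force: 61.2
```

```bash
python3 - <<'E'
from h import *
st(); print('D up',rel([.5065,-.029,.14]).round(1))
E
```

```text
t 17.35 pos [0.6072 0.1665 0.047 ] j [ 0.152  0.218  1.735 -0.006  1.179  0.25 ] w 41.5 F [0.5 0.4 6.1] g 61.2
[[ 0.095  0.995  0.011]
 [ 0.995 -0.095 -0.004]
 [-0.003  0.011 -1.   ]]
D up [-204.6  -80.5  -93.2]
```

Emit:
{"name": "servo_tool", "arguments": {"moves": [[[0, 0, -45, 0, 0, 0, 30], [0, 0, -45, 0, 0, 0, 30], [-51, -20, 0, 0, 0, 0, 30], [-51, -20, 0, 0, 0, 0, 30], [-51, -20, 0, 0, 0, 0, 30], [-51, -20, 0, 0, 0, 0, 30], [0, 0, 40, 0, 0, 0, 30], [0, 0, 40, 0, 0, 0, 30], [0, 0, 18, 0, 0, 0, 30], [0, 0, 0, 0, 0, 0, 30]]]}}

```text
time: 18.6
tool_pos: [0.5054, -0.0288, 0.0358]
tool_rot: [0.003, 0.74, 0.673, 0.0]
contact_force: [0.3, -0.3, -0.0]
gripper_width: 0.486
grasp_force: 60.9
```

```bash
python3 - <<'E'
from h import *
s=st(); print('down to .020',rel([.5065,-.029,.020]).round(1),tray(s['tool_pos']))
E
```

```text
t 18.6 pos [ 0.5054 -0.0288  0.0358] j [-0.202 -0.041  2.034 -0.004  1.144 -0.105] w 41.5 F [ 0.3 -0.3 -0. ] g 60.9
[[ 0.095  0.995  0.004]
 [ 0.995 -0.095 -0.004]
 [-0.004  0.005 -1.   ]]
down to .020 [-0.   1.  15.8] [-51. -95.]
```

Emit:
{"name": "servo_tool", "arguments": {"moves": [[[0, 0, 10, 0, 0, 0, 30], [0, 0, 4.5, 0, 0, 0, 30], [0, 0, 0, 0, 0, 0, 30], [0, 0, 0, 0, 0, 0, 60], [0, 0, 0, 0, 0, 0, 60], [0, 0, -50, 0, 0, 0, 60], [0, 0, -50, 0, 0, 0, 75], [52, 27, 0, 0, 0, 0, 75], [52, 27, 0, 0, 0, 0, 75], [52, 27, 0, 0, 0, 0, 75], [0, 0, 0, 0, 0, 0, 75]]]}}

```text
time: 19.98
tool_pos: [0.6028, 0.1218, 0.1225]
tool_rot: [0.004, 0.739, 0.674, 0.001]
contact_force: [-0.3, -0.1, -0.2]
gripper_width: 0.878
grasp_force: 0.0
```

```bash
python3 - <<'E'
from h import *
s=st(); print('top2',rel([.601,.119,.047]).round(1))
f=grab('wrist','w10.png'); soaps(f,.048); print('exp',proj(f,[.601,.119,.076]),proj(f,[.5065,-.029,.048]))
E
```

```text
t 19.98 pos [0.6028 0.1218 0.1225] j [ 0.081  0.102  1.728 -0.005  1.305  0.174] w 75.0 F [-0.3 -0.1 -0.2] g 0.0
[[ 0.091  0.996  0.008]
 [ 0.996 -0.091 -0.004]
 [-0.004  0.008 -1.   ]]
top2 [-2.7 -2.1 75.5]
[ 303   89   59   61 2780] [332.  119.1] world [0.615 0.187 0.048] tray [ 31. 133.]
[ 281  146   90  102 5866] [321.7 201.1] world [0.602 0.125 0.048] tray [25. 70.]
[237 328  22  29 287] [247.4 340.2] world [ 0.521 -0.003  0.048] tray [-39. -67.]
exp [321.17967246 221.82731135] [236.78896179 363.5520099 ]
```

Emit:
{"name": "servo_tool", "arguments": {"moves": [[[-1.5, -1, 40, 0, 0, 0, 75], [-1.2, -1, 25, 0, 0, 0, 75], [0, 0, 11, 0, 0, 0, 75], [0, 0, 0, 0, 0, 0, 75], [0, 0, 0, 0, 0, 0, 30], [0, 0, 0, 0, 0, 0, 30], [0, 0, 0, 0, 0, 0, 30], [0, 0, 0, 0, 0, 0, 30], [0, 0, -45, 0, 0, 0, 30], [0, 0, -40, 0, 0, 0, 30], [0, 0, 0, 0, 0, 0, 30]]]}}

```text
time: 21.4
tool_pos: [0.6021, 0.1167, 0.1367]
tool_rot: [0.007, 0.74, 0.673, 0.005]
contact_force: [0.2, 1.3, 0.2]
gripper_width: 0.487
grasp_force: 60.8
```

```bash
python3 - <<'E'
from h import *
s=st(); print('C',rel([.6057,-.0415,.021]).round(1))
E
```

```text
t 21.4 pos [0.6021 0.1167 0.1367] j [ 0.073  0.079  1.727 -0.006  1.319  0.169] w 41.6 F [0.2 1.3 0.2] g 60.8
[[ 0.095  0.995  0.016]
 [ 0.995 -0.095 -0.004]
 [-0.003  0.017 -1.   ]]
C [-156.8   16.7  116.4]
```

Emit:
{"name": "servo_tool", "arguments": {"moves": [[[-52, 5.5, 0, 0, 0, 0, 30], [-52, 5.5, 0, 0, 0, 0, 30], [-52, 5.5, 0, 0, 0, 0, 30], [0, 0, 40, 0, 0, 0, 30], [0, 0, 35, 0, 0, 0, 30], [0, 0, 20, 0, 0, 0, 30], [0, 0, 0, 0, 0, 0, 30]]]}}

```text
time: 22.28
tool_pos: [0.5994, -0.0404, 0.0347]
tool_rot: [0.002, 0.74, 0.673, -0.0]
contact_force: [0.7, 0.4, -0.7]
gripper_width: 0.484
grasp_force: 60.8
```

```bash
python3 - <<'E'
from h import *
s=st(); print('C',rel([.6057,-.0415,.021]).round(1))
E
```

```text
t 22.27 pos [ 0.5994 -0.0404  0.0347] j [-0.19   0.177  1.806 -0.004  1.155 -0.093] w 41.4 F [ 0.7  0.4 -0.7] g 60.8
[[ 0.095  0.995  0.002]
 [ 0.995 -0.095 -0.004]
 [-0.004  0.003 -1.   ]]
C [-0.4  6.3 13.7]
```

Emit:
{"name": "servo_tool", "arguments": {"moves": [[[0, 5, 9, 0, 0, 0, 30], [0, 1, 3.5, 0, 0, 0, 30], [0, 0, 0, 0, 0, 0, 30], [0, 0, 0, 0, 0, 0, 60], [0, 0, 0, 0, 0, 0, 60], [0, 0, -60, 0, 0, 0, 60], [0, 0, -60, 0, 0, 0, 60], [45, -8, -5, 0, 0, 0, 60], [45, -8, -5, 0, 0, 0, 60], [45, -8, -5, 0, 0, 0, 60], [30, -5, 0, 0, 0, 0, 85], [0, 0, 0, 0, 0, 0, 85]]]}}

```text
time: 23.78
tool_pos: [0.593, 0.1279, 0.1592]
tool_rot: [0.004, 0.739, 0.674, 0.001]
contact_force: [-0.2, 0.3, 0.3]
gripper_width: 0.995
grasp_force: 0.0
```

```bash
python3 - <<'E'
from h import *
s=st()
f=grab('wrist','w11.png'); m=soaps(f,.048,60)
for p in [(.59,.143,.048),(.6174,.187,.048),(.622,.105,.048),(.6057,-.0415,.048)]: print(proj(f,p).round(0))
t=grab('top','t11.png'); soaps(t,.048,15)
E
```

```text
t 23.77 pos [0.593  0.1279 0.1592] j [ 0.092  0.049  1.719 -0.006  1.366  0.186] w 85.0 F [-0.2  0.3  0.3] g 0.0
[[ 0.092  0.996  0.008]
 [ 0.996 -0.092 -0.005]
 [-0.004  0.008 -1.   ]]
[ 318   98   50   51 1998] [342.  122.7] world [0.615 0.188 0.048] tray [ 30. 134.]
[ 298  147   48   49 1804] [321.4 171.2] world [0.594 0.148 0.048] tray [14. 91.]
[ 329  182   46   50 1648] [351.5 208.4] world [0.618 0.11  0.048] tray [43. 57.]
[337 307  23  18 326] [347.3 315.5] world [ 0.606 -0.008  0.048] tray [ 46. -62.]
[ 238  309   39   44 1216] [256.3 332.2] world [ 0.508 -0.02   0.048] tray [-49. -86.]
[335 325  32  21 524] [349.9 335. ] world [ 0.607 -0.034  0.048] tray [ 51. -87.]
[318. 176.]
[345. 123.]
[356. 213.]
[349. 341.]
[261 189   8   8  48] [263.9 192.9] world [0.61  0.189 0.048] tray [ 25. 135.]
[315 215  10   9  77] [319.4 219. ] world [ 0.505 -0.031  0.048] tray [-51. -97.]
```

Emit:
{"name": "servo_tool", "arguments": {"moves": [[[10, -1, 45, 0, 0, 0, 72], [9.5, -1, 45, 0, 0, 0, 72], [0, 0, 30, 0, 0, 0, 72], [0, 0, 16, 0, 0, 0, 72], [0, 0, 0, 0, 0, 0, 72], [0, 0, 0, 0, 0, 0, 30], [0, 0, 0, 0, 0, 0, 30], [0, 0, 0, 0, 0, 0, 30], [0, 0, 0, 0, 0, 0, 30]]]}}

```text
time: 25.0
tool_pos: [0.5961, 0.145, 0.0255]
tool_rot: [0.006, 0.74, 0.673, 0.003]
contact_force: [-0.1, -0.8, 6.0]
gripper_width: 0.477
grasp_force: 60.8
```

```bash
python3 - <<'E'
from h import *
s=st(); print('A',rel([.5303,.1595,.1]).round(1))
E
```

```text
t 25.0 pos [0.5961 0.145  0.0255] j [ 0.12   0.212  1.783 -0.007  1.136  0.219] w 40.7 F [-0.1 -0.8  6. ] g 60.8
[[ 0.095  0.995  0.012]
 [ 0.995 -0.095 -0.005]
 [-0.004  0.012 -1.   ]]
A [  7.8 -66.  -75.4]
```

Emit:
{"name": "servo_tool", "arguments": {"moves": [[[0, 0, -40, 0, 0, 0, 30], [0, 0, -30, 0, 0, 0, 30], [4, -33, 0, 0, 0, 0, 30], [4, -33, 0, 0, 0, 0, 30], [0, 0, 0, 0, 0, 0, 30], [0, 0, 40, 0, 0, 0, 30], [0, 0, 20, 0, 0, 0, 30], [0, 0, 0, 0, 0, 0, 30]]]}}

```text
time: 26.0
tool_pos: [0.5279, 0.1589, 0.0302]
tool_rot: [0.003, 0.74, 0.672, -0.001]
contact_force: [0.2, 0.9, 0.8]
gripper_width: 0.478
grasp_force: 60.8
```

```bash
python3 - <<'E'
from h import *
s=st(); print('A',rel([.5303,.1595,.027]).round(1),tray(s['tool_pos']))
E
```

```text
t 26.0 pos [0.5279 0.1589 0.0302] j [ 0.161  0.075  1.927 -0.007  1.137  0.259] w 40.8 F [0.2 0.9 0.8] g 60.8
[[ 0.096  0.995  0.003]
 [ 0.995 -0.096 -0.006]
 [-0.005  0.004 -1.   ]]
A [0.9 2.3 3.2] [-52.  94.]
```

Emit:
{"name": "servo_tool", "arguments": {"moves": [[[0, 2, 4, 0, 0, 0, 30], [0, 0, 0, 0, 0, 0, 30], [0, 0, 0, 0, 0, 0, 60], [0, 0, 0, 0, 0, 0, 60], [0, 0, -50, 0, 0, 0, 60], [0, 0, -50, 0, 0, 0, 60], [-21, 46, 0, 0, 0, 0, 64], [-21, 46, 0, 0, 0, 0, 64], [0, 0, 0, 0, 0, 0, 64]]]}}

```text
time: 27.12
tool_pos: [0.6202, 0.1073, 0.1296]
tool_rot: [0.005, 0.741, 0.672, 0.001]
contact_force: [0.5, 0.1, 0.1]
gripper_width: 0.746
grasp_force: 0.0
```

```bash
python3 - <<'E'
from h import *
s=st()
f=grab('wrist','w12.png'); soaps(f,.048,60); print('low2',rel([.619,.1085,.025]).round(1))
E
```

```text
t 27.12 pos [0.6202 0.1073 0.1296] j [ 0.056  0.127  1.688 -0.006  1.318  0.155] w 63.7 F [0.5 0.1 0.1] g 0.0
[[ 0.098  0.995  0.009]
 [ 0.995 -0.098 -0.005]
 [-0.004  0.009 -1.   ]]
[ 278   71   58   61 2766] [306.5 101.3] world [0.616 0.187 0.048] tray [ 31. 133.]
[ 177  120   56   57 2474] [205.  147.5] world [0.534 0.161 0.048] tray [-46.  97.]
[ 295  171   53   56 2233] [320.8 199.5] world [0.619 0.11  0.048] tray [44. 57.]
[304 331  39  18 541] [323.1 339.7] world [ 0.607 -0.03   0.048] tray [ 50. -84.]
low2 [  0.6  -0.4 104.1]
```

Emit:
{"name": "servo_tool", "arguments": {"moves": [[[1, 0, 40, 0, 0, 0, 64], [0, 0, 40, 0, 0, 0, 64], [0, 0, 20, 0, 0, 0, 64], [0, 0, 4, 0, 0, 0, 64], [0, 0, 0, 0, 0, 0, 64], [0, 0, 0, 0, 0, 0, 30], [0, 0, 0, 0, 0, 0, 30], [0, 0, 0, 0, 0, 0, 30], [0, 0, -40, 0, 0, 0, 30], [0, 0, -20, 0, 0, 0, 30], [0, 0, 0, 0, 0, 0, 30]]]}}

```text
time: 28.55
tool_pos: [0.6203, 0.1099, 0.0879]
tool_rot: [0.006, 0.74, 0.672, 0.003]
contact_force: [-0.3, -0.1, -1.6]
gripper_width: 0.467
grasp_force: 60.4
```

```bash
python3 - <<'E'
from h import *
s=st(); print('E',rel([.568,.057,.027]).round(1))
E
```

```text
t 28.55 pos [0.6203 0.1099 0.0879] j [ 0.06   0.169  1.716 -0.006  1.245  0.157] w 39.9 F [-0.3 -0.1 -1.6] g 60.4
[[ 0.095  0.995  0.012]
 [ 0.995 -0.095 -0.005]
 [-0.003  0.013 -1.   ]]
E [-57.4 -47.8  60.5]
```

Emit:
{"name": "servo_tool", "arguments": {"moves": [[[-29, -24, 0, 0, 0, 0, 30], [-29, -24, 0, 0, 0, 0, 30], [0, 0, 30, 0, 0, 0, 30], [0, 0, 25, 0, 0, 0, 30], [0, 0, 4, 0, 0, 0, 30], [0, 0, 0, 0, 0, 0, 30], [0, 0, 0, 0, 0, 0, 60], [0, 0, 0, 0, 0, 0, 60], [0, 0, -60, 0, 0, 0, 60], [0, 0, -60, 0, 0, 0, 60], [40, 0, -60, 0, 0, 0, 85], [0, 0, 0, 0, 0, 0, 85]]]}}

```text
time: 30.05
tool_pos: [0.5709, 0.0933, 0.2045]
tool_rot: [0.008, 0.739, 0.673, 0.006]
contact_force: [0.1, 0.1, -1.3]
gripper_width: 0.998
grasp_force: 0.0
```

Emit:
{"name": "servo_tool", "arguments": {"moves": [[[45, 0, -30, 0, 0, 0, 85], [0, 0, -30, 0, 0, 0, 85], [0, 0, 0, 0, 0, 0, 85]]]}}

```text
time: 30.42
tool_pos: [0.5725, 0.137, 0.2593]
tool_rot: [0.005, 0.74, 0.673, 0.002]
contact_force: [-0.2, 0.4, -0.5]
gripper_width: 0.994
grasp_force: 0.0
```

```bash
python3 - <<'E'
from h import *
s=st()
f=grab('wrist','w13.png'); soaps(f,.048,60)
t=grab('top','t13.png'); print('top'); soaps(t,.048,15)
g=grab('scene','s13.png'); print('scene'); soaps(g,.045,30)
o=proj(t,[.6,-.32,.104]); x,y=o.astype(int); h=cv2.cvtColor(t['image'],cv2.COLOR_BGR2HSV)[y-14:y+14,x-14:x+14]
m=((h[...,1]<50)).astype(np.uint8); k,l,ss,c=cv2.connectedComponentsWithStats(m); print('tumbler top',[(ss[i],ray(t,c[i]+[x-14,y-14],.104).round(3)) for i in range(1,k) if ss[i,4]>40])
for n,F in (('scene',g),('scene0',None)):
    im=F['image'] if F else cv2.imread('pics/scene0.png')
    hh=cv2.cvtColor(im,cv2.COLOR_BGR2HSV); mm=(hh[...,0]>45)&(hh[...,0]<90)&(hh[...,1]>120)&(hh[...,2]>40); mm[:,340:]=0; ys,xs=np.where(mm); print('stopper',n,xs.mean(),ys.mean(),len(xs))
a,b=cv2.imread('pics/scene0.png'),g['image']; d=cv2.absdiff(a,b).max(2)
for n,p in [('jar',(.777,.088,.04)),('cover',(.736,-.179,.03)),('brush',(.604,-.439,.02)),('stopper',(.377,-.142,.02)),('shampoo',(.428,-.463,.1))]:
    u,v=proj(g,p).astype(int); print(n,(d[v-12:v+12,u-12:u+12]>40).sum())
E
```

```text
t 30.43 pos [0.5725 0.137  0.2593] j [ 0.111 -0.06   1.66  -0.006  1.532  0.207] w 84.9 F [-0.2  0.4 -0.5] g 0.0
[[ 0.095  0.995  0.011]
 [ 0.995 -0.095 -0.005]
 [-0.004  0.011 -1.   ]]
[ 336  106   36   38 1049] [353.3 123.6] world [0.615 0.188 0.048] tray [ 30. 134.]
[269 135  36  36 985] [286.6 153.1] world [0.532 0.161 0.048] tray [-49.  97.]
[306 213  32  34 810] [321.1 230.7] world [0.564 0.056 0.048] tray [-4. -4.]
[272 269  30  34 703] [286.  287.3] world [ 0.507 -0.024  0.048] tray [-50. -91.]
[343 268  31  33 706] [357.8 285.6] world [ 0.607 -0.032  0.048] tray [ 50. -85.]
top
[317 190  10   9  74] [321.5 194. ] world [ 0.606 -0.039  0.048] tray [ 50. -93.]
[294 200  10  10  81] [298.7 204.6] world [0.562 0.051 0.048] tray [-4. -9.]
[315 215  10   9  77] [319.4 219. ] world [ 0.505 -0.031  0.048] tray [-51. -97.]
scene
[ 158    0   63  100 3967] [190.3  45.9] world [-1.202 -1.304  0.045] tray [-1585. -1574.]
[213   1   6  17  74] [215.6   8.9] world [-2.526 -1.639  0.045] tray [-2856. -2073.]
[223   0  11  36 240] [228.3  16.8] world [-2.18  -1.371  0.045] tray [-2546. -176
[... 4242 characters left out ...]
338   8   5  36] [485.7 340.1] world [0.982 0.43  0.045] tray [364. 420.]
[382 342   6   8  33] [384.4 345.4] world [1.032 0.203 0.045] tray [442. 201.]
[528 344  13   5  43] [533.8 345.8] world [0.98  0.533 0.045] tray [349. 522.]
[550 347  11   6  50] [554.9 349.5] world [0.982 0.576 0.045] tray [346. 565.]
[495 393  29   7 123] [508.6 396.9] world [1.106 0.453 0.045] tray [485. 458.]
tumbler top [(array([  0,   0,  28,  24, 203], dtype=int32), array([ 0.638, -0.327,  0.104])), (array([  4,   7,  20,  20, 273], dtype=int32), array([ 0.592, -0.315,  0.104]))]
stopper scene 297.6 181.54285714285714 105
stopper scene0 297.6 181.54285714285714 105
jar 0
cover 21
brush 37
stopper 57
shampoo 373
```

```bash
python3 -c "
from plant import manip
print(manip.job_done())"
```

```text
the job is handed in; nothing more can be done
None
```

I handed the job in at about 30 s of the 64 s limit: by the last camera check all five soaps lie in one layer about 85 mm or more apart with at least one in every quarter, and the tumbler stands mouth down over the peg; the verdict wasn't shown to me.

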